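Turn the flat case label up against the backstop and cover its label with a pad

ROBOT

A 6-joint arm with a two-finger parallel gripper is mounted at the origin on the work surface. World frame = base frame: x ahead of the robot, y to its left, z up, the work surface at z = 0. Lengths are in m, angles in rad, forces in N, time in s.
With the tool pointing down it reaches from about 0.3 to 0.85 m from the base axis. Payload 5.4 kg.
Tool frame: the origin (TCP) lies midway between the tips of the shut fingers; the grasp point (between the pads) lies 19 mm behind it; z points along the fingers, y is the line along which they close (so a half turn about z gives the same grasp; the last joint's range is limited). The gripper opens to 85 mm and grips with 20 to 120 N. Pads are 22 mm wide; open, the fingers measure 114 mm over their backs; the gripper's body (76 mm by 85 mm) begins 54 mm behind the grasp point. The pads swing forward as they close: fully open they stand 13 mm farther back than shut.
Start: joints at [-1.316, 0.158, 1.597, -0, 1.386, -0.21], TCP at [0.258, -0.514, 0.231] pointing down, gripper open.
Joint ranges: [-2.91, 2.91], [-0.94, 2.29], [0.18, 2.7], [-1.29, 4.43], [0.17, 2.64], [-3, 3]. Speed limits (rad/s): [2.57, 2.57, 3.14, 3.14, 3.14, 3.14].

INTERFACE

Orientations are given as a unit quaternion [w, x, y, z].
In Python, from rig import env gives the robot as it stands.
- The arm moves only by the shell command python3 jog.py 'ROWS' [OPENING]. ROWS is rows parted by semicolons, their numbers by spaces, 1 to 8 of them, each of 6 numbers: dx, dy, dz in m, then a rotation vector rx, ry, rz in rad; each row is the pose to reach, as a shift and turn from the pose commanded when the command began, along the tool's axes at that moment; what a row does not reach only later rows make up. A row lasts 1/8 s, in which the tool goes at most 0.0625 m and 0.188 rad, less where a joint would pass 70% of its speed; a pose out of reach is approached as far as the arm can. OPENING is the finger opening in m, set as the command begins (- or left out keeps the last). The fingers move at their own pace and stop on an object; the grip force is fixed at half the most. Time passes only in rows, so rows that do not move let the fingers close. It prints the time, the measured TCP pose, the force, the opening and the grip force at its end.
- env.sense(): the state, without advancing time (a new reading comes with each control period).
- env.read_camera(name): name is "side" or "top" or "wrist"; returns a dict with "image" (384x512x3 uint8, red, green, blue), "vertical_fov" (degrees; the focal length in pixels is half the picture's height over the tangent of half this angle, whatever the lens; pixels are square), "cx", "cy" (the principal point, pixels), "rvec" (rotation vector, rad) and "tvec" (3), from world to camera coordinates, as OpenCV has them; the wrist camera has in their place "T_tool_cam" (4x4, takes a point from camera to tool coordinates, whose origin is the TCP and whose axes are the flange's). Camera axes: x right, y down, z forward; pixel columns grow to the right and rows downward; lengths in m; the calibration is good to about 2 mm. A picture is of the moment at which its call begins: read the wrist's pose just before it. There is no depth.
- env.sign_off(): hands the job in; it is judged then, once.
The state is a dict: "clock": time; "qpos": joint angles; "joint_velocities": joint speeds; "joint_efforts": joint torques, N m; "position": TCP position; "eef_rot": TCP orientation; "force": force on the tool from outside, world axes, zero at the start; "moment": the same for the moment, N m; "finger_gap": finger opening in m; "grasp_force": force on a finger pad.
Only numpy, scipy, OpenCV 4.12 (cv2) and the standard library are available. Lean on these libraries where they do the work, as an engineer would, in place of code of your own. Each camera call takes 0.05 s, during which the arm holds its last target. There are 200 camera calls.

TASK

The flat black case on the packing bench, in front of the aluminium backstop, lies with its label underneath: push it against the backstop until it rides up and stands leaning there, then pull its top edge back over so that it lands flat with the label up. Then take the top fibreboard pad out of the spring-loaded dispenser, leave the others in it, and lay that pad flat on the case so that it covers the whole label, lengthwise along the case's long side. Leave the other things on the bench where they are.

Things in the scene. Friction and masses are not known exactly. Their poses are not given: they have to be found in the camera images.
- case: Flat black case, 120 mm (its x) x 160 mm (its y) x 16 mm (its z), 0.2 to 0.4 kg. Origin at the centre of the label face; its z points from there to the blank face. The label is white, 30 mm (x) x 60 mm (y), in the middle. Starts label down (z up, origin on the table), its x roughly along the backstop's x. Turned over, z points down and the origin is 16 mm above the table.
- backstop: Fixed slippery aluminium wall, 260 mm wide (its y). Origin on the table, middle of its toe line; its x points away from the robot, square to the wall. Front face (x, z mm): from (0, 0) to (26, 22) to (40, 56), then upright to the top edge. A case pushed in +x climbs it with its far edge. Stiffeners behind reach to x = 91, 50 mm high.
- backstop_top (a point): Middle of the backstop's top edge, x = 40 and z = 72 mm in its frame; the sheet is 4 mm thick. With its near edge pushed to the toe line the case leans here at about 60 degrees and stays, its upper edge about 30 mm higher than the wall. Table friction is about 0.6: pulled towards the robot at its upper edge from behind, it turns about its foot and falls flat in front of the toe line.
- dispenser: Fixed grey magazine with four stacked pads, on a dark foot 130 x 80 mm. Origin on the table under its middle. The stack leans 30 degrees to its -x side (axis (-0.5, 0, 0.87) in its frame). Walls at the pads' low and high ends; the long sides are open for 70 mm so that the top pad can be gripped across its 50 mm width, tool along the axis. The top pad stands 6 mm proud of the walls.
- follower (a joint): spring plate under the stack: 0 with four pads, grows (m) along the stack axis as it rises; about 0.010 more for each pad removed. Spring about 42 N/m: the stack yields when pressed.
- pad1: Top pad of the stack: stiff brown fibreboard, 90 mm (its x) x 50 mm (its y) x 10 mm (its z), 50 g. Origin at the centre of its underside, z axis out of the stack (tilted 30 degrees at the start).
- pad2: The next pad, same as pad1, directly under it; it must stay in the dispenser. Two more lie below it.
- taper: fixed blue bench tape dispenser, 150 x 75 x 105 mm, origin at the centre of its foot. It and the pad dispenser stand left and right of the backstop, either way round.
- knife: yellow utility knife, 165 x 20 x 13 mm, lying flat; a bystander
- marker: white felt marker with a black cap, 130 x 14 x 14 mm, lying flat; a bystander
- tape_roll: roll of packing tape standing on its flat side, 90 mm across, 48 mm tall; a bystander
- carton: small closed cardboard carton, 110 x 90 x 70 mm; a bystander
- jar: capped jar, 60 mm across, 80 mm tall, behind the backstop to one side; a bystander
- case_b: a second flat black case (blank, 120 x 160 x 16 mm) lying beyond the backstop at the far edge; not to be used; a bystander

How it is judged:
On the way, in this order (a step that is already met when the one before it is completed fails the run):
1. the case stands tipped up by 40 to 90 degrees, leaning on the backstop (angle between case's own z axis and vertical between 0.7 and 1.57 rad and contact force between case and backstop above 0.05 N), for 0.2 s.
2. the case lies flat on the table, label up, at rest (angle between case's own z axis and vertical above 3.05 rad and height (world z) of case below 0.022 m and linear speed of case below 0.05 m/s), for 0.2 s.
3. the top pad is out of the dispenser and the next one has risen (distance between pad1 and pad2 above 0.04 m and value of joint follower above 0.005 m and distance between pad2 and dispenser below 0.15 m), for 0.1 s.
At the end, for the whole second after the job is handed in: The case lies flat on the table, label up; the pad that was on top of the stack lies flat on it, released and at rest, centred on the label within 12 mm across and 17 mm along the case's long side and lengthwise along that side within 0.2 rad; the next pad is still in the dispenser (angle between case's own z axis and vertical above 3.05 rad and height (world z) of case below 0.022 m and x of pad1 in the frame of case between -0.012 and 0.012 m and y of pad1 in the frame of case between -0.017 and 0.017 m and z of pad1 in the frame of case between -0.004 and 0.004 m and angle between the x axis of pad1 and the y axis of case, either way round below 0.2 rad and angle between the z axis of pad1 and the z axis of case, either way round below 0.06 rad and linear speed of each of pad1, case below 0.02 m/s and distance between pad2 and dispenser below 0.15 m and contact force between the fingers and pad1 below 0.05 N); the robot touches nothing.
It fails at once if a bystander is shifted by more than 40 mm (distance of any of knife, marker, tape_roll, carton, jar, case_b from where it was at the start of the episode above 0.04 m).
It fails at once if the next pad is taken out of the dispenser (not (distance between pad2 and dispenser below 0.15 m)).
It also fails if it takes over 59 s, if anything falls off the work surface, if the arm or the gripper's body presses on something with over 40 N, if the wrist force passes 120 N, or if a joint passes its speed limit or range.

## Working session

There is one attempt and no reset: what is moved stays moved. The work goes in short steps, Python scripts to look and compute and a shell command to move; the robot and the scene stay as the last step left them, time stands still between calls to the robot, and variables do not carry over. Pictures are saved under pics/ and viewed, at most 10 in all, crops included, and the job is handed in when it is done.

```bash
ls; mkdir -p pics; cat > h.py <<'E'
import numpy as np,cv2
from scipy.spatial.transform import Rotation as R
from rig import env
def cam(n):
    s=env.sense(); c=env.read_camera(n); im=c["image"]; h,w=im.shape[:2]
    f=h/2/np.tan(np.radians(c["vertical_fov"])/2)
    K=np.array([[f,0,c["cx"]],[0,f,c["cy"]],[0,0,1]])
    if n=="wrist":
        q=s["eef_rot"]; T=np.eye(4); T[:3,:3]=R.from_quat([q[1],q[2],q[3],q[0]]).as_matrix(); T[:3,3]=s["position"]
        M=T@np.array(c["T_tool_cam"]); Rcw=M[:3,:3].T; t=-Rcw@M[:3,3]
    else:
        Rcw=R.from_rotvec(np.ravel(c["rvec"])).as_matrix(); t=np.ravel(c["tvec"])
    return dict(im=im,K=K,R=Rcw,t=t,o=-Rcw.T@t)
def ray(c,px):
    p=np.atleast_2d(px).astype(float); d=np.c_[p,np.ones(len(p))]@np.linalg.inv(c["K"]).T@c["R"]
    return d/np.linalg.norm(d,axis=1,keepdims=True)
def onz(c,px,z):
    d=ray(c,px); return c["o"]+d*((z-c["o"][2])/d[:,2])[:,None]
def proj(c,P):
    q=np.atleast_2d(P)@c["R"].T+c["t"]; q=q@c["K"].T; return q[:,:2]/q[:,2:]
def save(n,im): cv2.imwrite("pics/"+n,im[:,:,::-1])
def tool():
    s=env.sense(); q=s["eef_rot"]; return np.array(s["position"]),R.from_quat([q[1],q[2],q[3],q[0]]).as_matrix(),s
E
python3 - <<'E'
from h import *
for n in("top","side"):
    c=cam(n); save(n+"0.png",c["im"]); print(n,c["o"],c["K"][0,0],c["R"][2])
p,M,s=tool(); print(p,M,s["force"])
E
```

```text
jog.py
pics
rig.py
top [ 0.4896498  -0.01602196  1.12204119] 398.5399221050373 [ 0.09178612  0.01887032 -0.99559993]
side [ 0.53573975 -1.02997896  0.82591476] 459.1979460094163 [ 0.03001734  0.81999524 -0.57158268]
[ 0.25758033 -0.51345923  0.23038335] [[ 8.93914032e-01  4.48238223e-01 -4.45474998e-04]
 [ 4.48238296e-01 -8.93912486e-01  1.70247127e-03]
 [ 3.64897033e-04 -1.72154191e-03 -9.99998452e-01]] [-0.13026805 -0.73123135 -0.23204126]
```
View pics/top0.png

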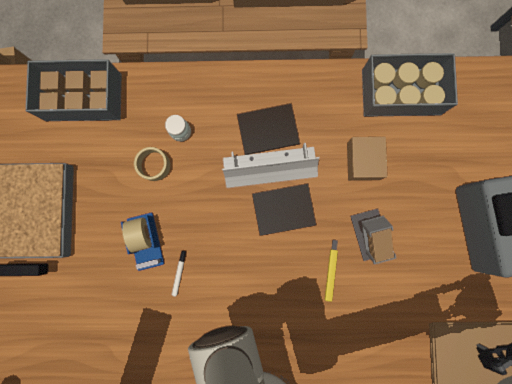

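View pics/side0.png

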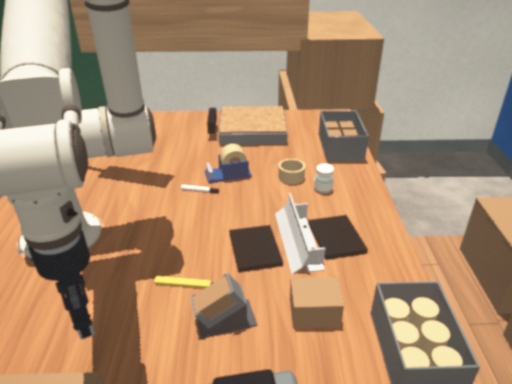

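The top view shows the case at about (284,209), the backstop toe at about (272,183), the dispenser at (375,240) on the right and the tape dispenser on the left. Next I measure them.

```bash
python3 - <<'E'
from h import *
c=cam("top"); im=c["im"]; np.save("top.npy",im)
g=cv2.cvtColor(im,cv2.COLOR_RGB2HSV)
m=((g[...,2]<60)).astype(np.uint8)
m2=m*0; m2[185:238,245:322]=m[185:238,245:322]
cs,_=cv2.findContours(m2,cv2.RETR_EXTERNAL,cv2.CHAIN_APPROX_NONE); k=max(cs,key=cv2.contourArea)
r=cv2.minAreaRect(k); b=cv2.boxPoints(r); print(r); W=onz(c,b,.016); print(W.round(4)); print(np.linalg.norm(np.diff(W,axis=0),axis=1),W.mean(0))
s=cam("side"); q=proj(s,W); print(q.round())
save("crop.png",cv2.resize(im[140:270,215:405],None,fx=4,fy=4,interpolation=cv2.INTER_CUBIC))
save("crops.png",cv2.resize(s["im"][185:345,170:350],None,fx=3.7,fy=3.7,interpolation=cv2.INTER_CUBIC))
E
```

```text
Traceback (most recent call last):
ValueError: max() iterable argument is empty
```

```bash
python3 - <<'E'
from h import *
c=cam("top"); im=c["im"]; np.save("top.npy",im)
print(im[209,284],im[209,245],im[190,300],im[240,285])
m=((im.max(2)<85)).astype(np.uint8)
m2=m*0; m2[183:240,245:322]=m[183:240,245:322]
cs,_=cv2.findContours(m2,cv2.RETR_EXTERNAL,cv2.CHAIN_APPROX_NONE); k=max(cs,key=cv2.contourArea)
r=cv2.minAreaRect(k); b=cv2.boxPoints(r); print(r); W=onz(c,b,.016); print(W.round(4)); print(np.linalg.norm(np.diff(W,axis=0),axis=1),W.mean(0))
s=cam("side"); q=proj(s,W); print(q.round())
save("crop.png",cv2.resize(im[140:270,215:405],None,fx=4,fy=4,interpolation=cv2.INTER_CUBIC))
save("crops.png",cv2.resize(s["im"][185:345,170:350],None,fx=3.7,fy=3.7,interpolation=cv2.INTER_CUBIC))
E
```

```text
[74 66 62] [169 118  74] [69 62 55] [174 121  73]
((283.6513671875, 209.25091552734375), (42.20600128173828, 56.6099967956543), 79.4608154296875)
[[ 0.589   0.0087  0.016 ]
 [ 0.6159 -0.1467  0.016 ]
 [ 0.5005 -0.1652  0.016 ]
 [ 0.4738 -0.0113  0.016 ]]
[0.15771332 0.11692778 0.15615843] [ 0.54480285 -0.07862872  0.016     ]
[[269. 224.]
 [282. 261.]
 [237. 267.]
 [228. 229.]]
```

View pics/crop.png

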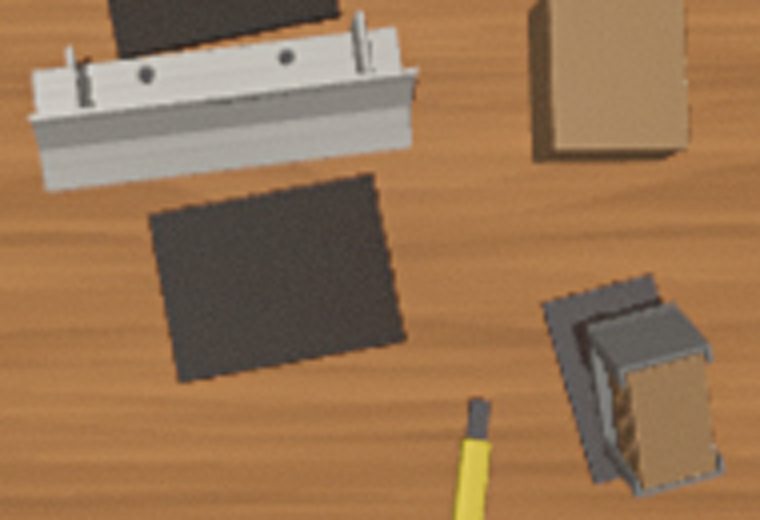

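View pics/crops.png

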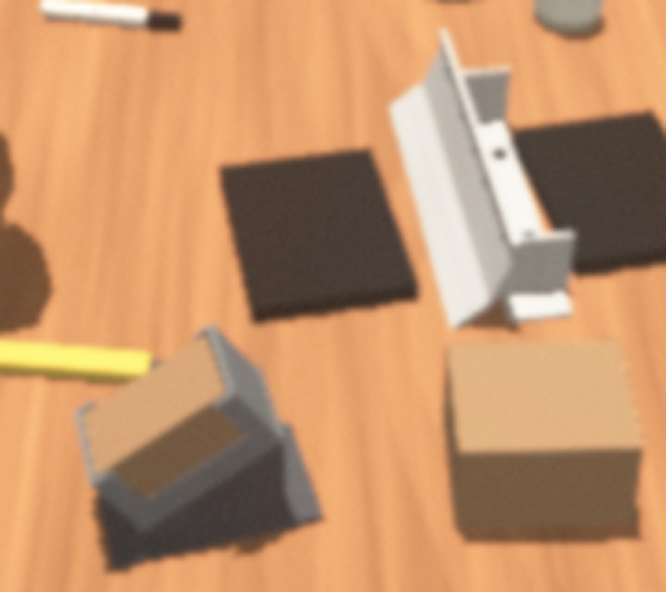

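The top crop shows the toe line from (45,190) to (412,147) and the wall's top edge from (32,119) to (416,72). The dispenser foot's left edge runs (545,305) to (595,480), and the pad top spans about (620,372), (705,355), (717,463), (643,488). In the side crop the stack slopes toward the robot, so the dispenser's -x points at the robot.

```bash
python3 - <<'E'
from h import *
c=cam("top"); s=cam("side")
f=lambda l:(np.array(l,float)+.5)/4-.5+[215,140]
g=lambda l:(np.array(l,float)+.5)/3.7-.5+[170,185]
toe=onz(c,f([(45,190),(412,147)]),0); top=onz(c,f([(32,119),(416,72)]),.072)
toeS=onz(s,g([(395,105),(455,327)]),0); topS=onz(s,g([(445,30),(514,240)]),.072)
for n,a in(("toe",toe),("top",top),("toeS",toeS),("topS",topS)):
    d=a[1]-a[0]; print(n,a.round(4).tolist(),a.mean(0).round(4),np.linalg.norm(d).round(4),"yaw",np.arctan2(d[0],-d[1]).round(4))
print("foot",onz(c,f([(545,305),(595,480),(655,275)]),0.006).round(4))
# black case both views
m=(s["im"].max(2)<85).astype(np.uint8); 
m=(s["im"].max(2)<70).astype(np.uint8); z=m*0; z[220:275,225:286]=m[220:275,225:286]
k=max(cv2.findContours(z,0,1)[0],key=cv2.contourArea); print(cv2.minAreaRect(k))
# pad top corners: triangulate
A=f([(620,372),(705,355),(717,463),(643,488)]);B=g([(230,395),(0,0)])
def tri(a,b):
    P=[C["K"]@np.c_[C["R"],C["t"]] for C in(c,s)]
    X=cv2.triangulatePoints(P[0],P[1],a.reshape(2,1),b.reshape(2,1)); X=(X[:3]/X[3]).ravel(); return X,proj(c,X)-a
# top crop left-top = +y,high ; side: far long side = +y
for a,b in zip([(620,372),(705,355),(717,463),(643,488)],[(205,333),(232,400),(105,475),(85,412)]): print(tri(f([a])[0],g([b])[0]))
E
```

```text
toe [[0.6101, 0.0828, 0.0], [0.6372, -0.1773, 0.0]] [ 0.6236 -0.0472  0.    ] 0.2615 yaw 0.1037
top [[0.65, 0.0849, 0.072], [0.6779, -0.1709, 0.072]] [ 0.664 -0.043  0.072] 0.2574 yaw 0.1085
toeS [[0.615, 0.083, 0.0], [0.6419, -0.1759, 0.0]] [ 0.6285 -0.0465  0.    ] 0.2602 yaw 0.1034
topS [[0.6535, 0.0846, 0.072], [0.6794, -0.1685, 0.072]] [ 0.6664 -0.042   0.072 ] 0.2545 yaw 0.1021
foot [[ 0.5243 -0.2658  0.006 ]
 [ 0.4035 -0.296   0.006 ]
 [ 0.5442 -0.3427  0.006 ]]
((259.9486389160156, 265.6576843261719), (3.757957935333252, 40.74417495727539), 81.46923065185547)
(array([ 0.4781707 , -0.28846576,  0.10835741]), array([[0.00654956, 0.10118189]]))
(array([ 0.49232732, -0.34234318,  0.10729247]), array([[-0.08111286, -1.53776856]]))
(array([ 0.41990078, -0.36006435,  0.06695266]), array([[-0.04720737, -0.59831134]]))
(array([ 0.40413331, -0.31136256,  0.06764421]), array([[-0.04284966, -0.51614901]]))
```

```bash
cat >> h.py <<'E'
W0=np.array([.626,-.047,0]); WY=.104
WR=R.from_euler('z',WY).as_matrix()
def go(P,Rt):
    p,M,s=tool(); d=M.T@(np.array(P)-p); r=R.from_matrix(M.T@Rt).as_rotvec()
    print("rows",d.round(4),r.round(4),"dist",np.linalg.norm(d).round(3),"clock",s["clock"],"p",p.round(4),"F",np.round(s["force"],1))
def down(yaw):
    return R.from_euler('z',yaw).as_matrix()@np.diag([1,-1,-1.])
def wall(x,y,z): return W0+WR@[x,y,z]
E
python3 -c "
from h import *
go(wall(-.177,-.0234,.23),down(WY)); go(wall(-.177,-.0234,.03),down(WY))"
```

```text
rows [ 0.3647 -0.2928  0.0012] [-0.0004 -0.      0.3608] dist 0.468 clock 0.35 p [ 0.2577 -0.5139  0.2311] F [ 0.6  0.8 -0.2]
rows [ 0.3646 -0.2927  0.2012] [-0.0004 -0.      0.3608] dist 0.509 clock 0.35 p [ 0.2577 -0.5139  0.2311] F [ 0.6  0.8 -0.2]
```

```bash
python3 jog.py '0.365 -0.293 0.001 0 0 0.361;0.365 -0.293 0.001 0 0 0.361;0.365 -0.293 0.001 0 0 0.361;0.365 -0.293 0.001 0 0 0.361;0.365 -0.293 0.001 0 0 0.361;0.365 -0.293 0.001 0 0 0.361;0.365 -0.293 0.001 0 0 0.361;0.365 -0.293 0.05 0 0 0.361' 0.03
python3 -c "
from h import *
go(wall(-.177,-.0234,.0015),down(WY))"
```

```text
clock: 1.35
position: [0.4566, -0.0873, 0.1849]
eef_rot: [0.002, 0.999, 0.053, 0.005]
force: [0.5, -0.3, -0.8]
finger_gap: 0.0301
grasp_force: 0.0
rows [-0.006  -0.      0.1833] [ 0.0052 -0.0092  0.0028] dist 0.183 clock 1.35 p [ 0.4566 -0.0873  0.1849] F [ 0.5 -0.3 -0.8]
```

```bash
python3 jog.py '-0.003 0 0.05 0 0 0;-0.003 0 0.1 0 0 0;-0.003 0 0.15 0 0 0;-0.003 0 0.165 0 0 0;-0.003 0 0.175 0 0 0;-0.003 0 0.175 0 0 0'
python3 -c "
from h import *
go(wall(-.177,-.0234,.0015),down(WY)); go(wall(-.025,-.0234,.0015),down(WY))
c=cam('wrist');save('w1.png',c['im'])"
```

```text
clock: 2.1
position: [0.4506, -0.0893, 0.0072]
eef_rot: [0.0, 0.999, 0.052, 0.001]
force: [0.8, -0.1, 0.3]
finger_gap: 0.0302
grasp_force: 0.0
rows [ 0.0018 -0.0004  0.0058] [ 0.0009 -0.0015 -0.0002] dist 0.006 clock 2.1 p [ 0.4506 -0.0893  0.0072] F [ 0.8 -0.1  0.3]
rows [ 0.1538 -0.0005  0.006 ] [ 0.0009 -0.0015 -0.0002] dist 0.154 clock 2.1 p [ 0.4506 -0.0893  0.0072] F [ 0.8 -0.1  0.3]
```

View pics/w1.png

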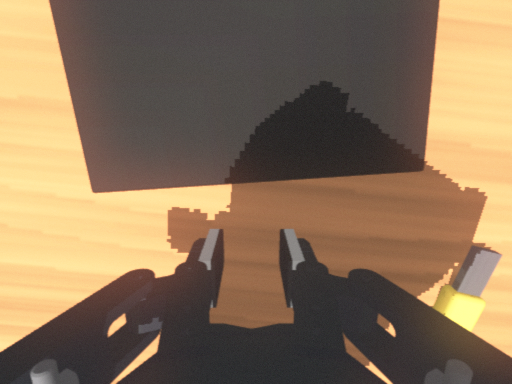

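The wrist view shows the case's near edge from (93,191) to (423,170), with the fingers at (212,250) and (292,250), centred on it. Now I push.

```bash
python3 jog.py '0.002 0 0.006 0 0 0;0.015 0 0.006 0 0 0.0;0.03 0 0.006 0 0 0;0.042 0 0.006 0 0 0;0.054 0 0.006 0 0 0;0.066 0 0.006 0 0 0;0.078 0 0.006 0 0 0;0.09 0 0.006 0 0 0'
python3 -c "
from h import *
go(wall(-.025,-.0234,.0015),down(WY))"
```

```text
clock: 3.15
position: [0.5377, -0.079, -0.0004]
eef_rot: [-0.001, 0.999, 0.052, -0.003]
force: [-7.9, -1.0, 5.1]
finger_gap: 0.0302
grasp_force: 4.8
rows [ 0.0662  0.0007 -0.0022] [-0.0014  0.0054  0.0003] dist 0.066 clock 3.15 p [ 5.377e-01 -7.900e-02 -4.000e-04] F [-7.9 -1.   5.1]
```

```bash
python3 jog.py '0.01 0 -0.002 0 0 0;0.02 0 -0.002 0 0 0;0.03 0 -0.002 0 0 0;0.04 0 -0.002 0 0 0;0.05 0 -0.002 0 0 0;0.05 0 -0.002 0 0 0'
python3 -c "
from h import *
go(wall(-.025,-.0234,.0015),down(WY))
c=cam('side');save('s1.png',cv2.resize(c['im'][150:330,170:370],None,fx=3,fy=3))"
```

```text
clock: 3.9
position: [0.5904, -0.0744, 0.0028]
eef_rot: [0.0, 0.999, 0.052, 0.001]
force: [0.1, 0.6, 0.2]
finger_gap: 0.0296
grasp_force: 0.0
rows [ 0.0132 -0.0001  0.0013] [ 0.0007 -0.0021 -0.    ] dist 0.013 clock 3.9 p [ 0.5904 -0.0744  0.0028] F [0.1 0.6 0.2]
```

View pics/s1.png

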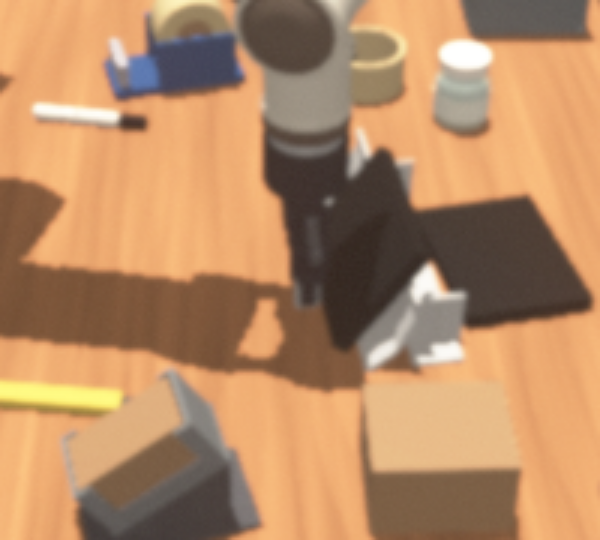

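The case is leaning on the wall, with its foot at about (340,345) and its top edge at about (385,155). I push it the last bit to the toe line.

```bash
python3 jog.py '0.005 0 0.001 0 0 0;0.01 0 0.001 0 0 0;0.014 0 0.001 0 0 0;0.014 0 0.001 0 0 0'
python3 -c "
from h import *
go(wall(-.024,-.0234,.0015),down(WY))
c=cam('side');save('s2.png',cv2.resize(c['im'][190:290,260:330],None,fx=6,fy=6))"
```

```text
clock: 4.45
position: [0.6026, -0.0727, 0.0011]
eef_rot: [-0.0, 0.999, 0.052, -0.001]
force: [-3.0, -0.3, 0.5]
finger_gap: 0.0299
grasp_force: 1.6
rows [ 0.002   0.0002 -0.0004] [-0.0003  0.001  -0.    ] dist 0.002 clock 4.45 p [ 0.6026 -0.0727  0.0011] F [-3.  -0.3  0.5]
```

View pics/s2.png

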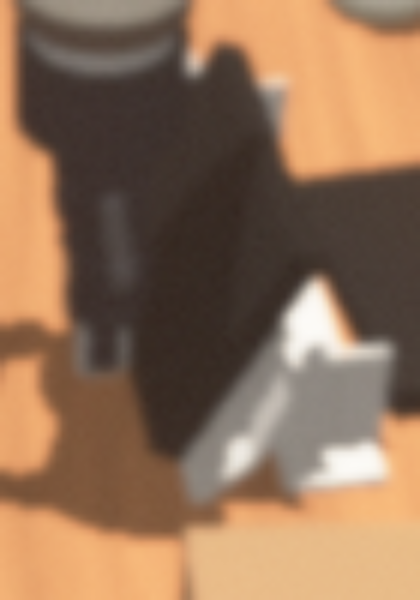

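The near-side foot corner is at (155,455) in the crop, right by the toe, and the case leans on the wall. Next I retreat, go over the top and come down behind its upper edge.

```bash
python3 jog.py '-0.03 0 -0.002 0 0 0;-0.06 0 -0.02 0 0 0;-0.06 0 -0.08 0 0 0;-0.05 0 -0.14 0 0 0;0 0 -0.17 0 0 0;0.05 0 -0.17 0 0 0;0.1 0 -0.17 0 0 0;0.112 0 -0.16 0 0 0'
python3 - <<'E'
from h import *
go(wall(.085,-.0234,.087),down(WY))
c=cam('top'); s=cam('side')
P=[wall(-.014,-.1034,.008),wall(0,-.1034,0),wall(.06,-.1034,.104),wall(.046,-.1034,.112),wall(.046,.0566,.112),wall(-.014,.0566,.008)]
print(proj(s,P).round(1).tolist(),proj(c,P).round(1).tolist())
z=(c['im'].max(2)<85).astype(np.uint8); z[:145]=0;z[240:]=0;z[:,:240]=0;z[:,325:]=0
k=max(cv2.findContours(z,0,1)[0],key=cv2.contourArea); print(cv2.boundingRect(k),cv2.boxPoints(cv2.minAreaRect(k)).round(1).tolist())
E
```

```text
clock: 5.5
position: [0.7178, -0.0609, 0.1622]
eef_rot: [0.0, 0.999, 0.052, 0.003]
force: [-0.6, -0.6, -0.3]
finger_gap: 0.0299
grasp_force: 0.0
rows [-0.0052 -0.      0.0752] [ 0.0011 -0.0052  0.0005] dist 0.075 clock 5.5 p [ 0.7178 -0.0609  0.1622] F [-0.6 -0.6 -0.3]
[[284.6, 264.3], [289.8, 266.0], [315.0, 233.0], [309.7, 231.0], [297.0, 194.9], [274.9, 226.4]] [[308.9, 181.2], [307.9, 176.7], [309.6, 148.5], [310.7, 153.2], [248.7, 160.5], [252.3, 187.8]]
(248, 145, 48, 7) [[248.0, 145.0], [295.0, 145.0], [295.0, 151.0], [248.0, 151.0]]
```

```bash
python3 jog.py '0 0 0.025 0 0 0;0 0 0.05 0 0 0;0 0 0.071 0 0 0;0 0 0.071 0 0 0;-0.01 0 0.071 0 0 0;-0.018 0 0.071 0 0 0;-0.026 0 0.071 0 0 0;-0.034 0 0.071 0 0 0'
python3 -c "
from h import *
go(wall(-.02,-.0234,.087),down(WY))
c=cam('side');save('s3.png',cv2.resize(c['im'][150:330,170:370],None,fx=3,fy=3))"
```

```text
clock: 6.6
position: [0.6802, -0.0649, 0.091]
eef_rot: [0.0, 0.999, 0.052, 0.001]
force: [0.1, -0.8, 0.3]
finger_gap: 0.0299
grasp_force: 0.2
rows [-0.072  -0.      0.0039] [ 0.0004 -0.001  -0.0002] dist 0.072 clock 6.6 p [ 0.6802 -0.0649  0.091 ] F [ 0.1 -0.8  0.3]
```

View pics/s3.png

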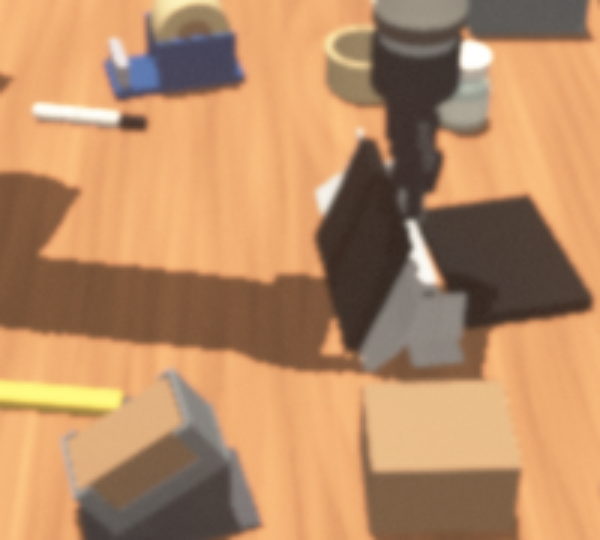

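The case is tipping up, with the fingers at (410,200) behind its top edge and its foot still at (355,350). I keep pulling.

```bash
python3 jog.py '-0.01 0 0 0 0 0;-0.02 0 0 0 0 0;-0.03 0 0 0 0 0;-0.04 0 0 0 0 0;-0.05 0 0 0 0 0;-0.06 0 0 0 0 0;-0.07 0 0 0 0 0;-0.08 0 0 0 0 0'
python3 jog.py '0 0 0 0 0 0;0 0 0 0 0 0;0 0 0 0 0 0;0 0 0 0 0 0'
python3 - <<'E'
from h import *
c=cam('side');save('s4.png',cv2.resize(c['im'][150:330,170:370],None,fx=3,fy=3))
E
```

```text
clock: 7.65
position: [0.6002, -0.0731, 0.0903]
eef_rot: [0.0, 0.999, 0.052, 0.0]
force: [0.1, -0.9, 0.4]
finger_gap: 0.0299
grasp_force: 0.0
clock: 8.15
position: [0.6011, -0.073, 0.0903]
eef_rot: [0.0, 0.999, 0.052, 0.0]
force: [0.1, 0.2, -0.5]
finger_gap: 0.0301
grasp_force: 0.0
```

View pics/s4.png

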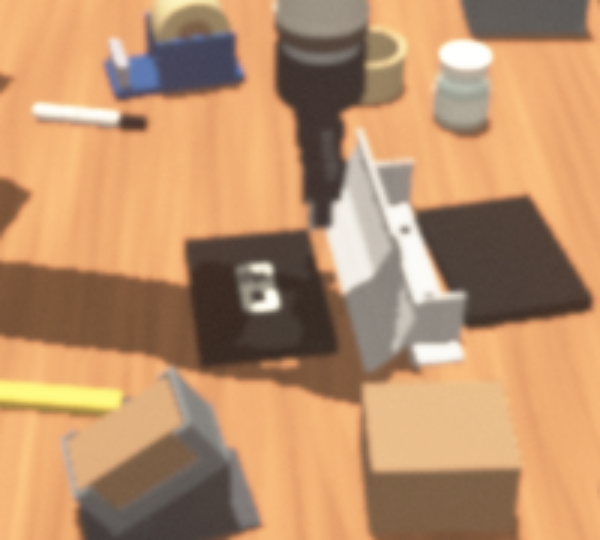

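The case lies flat in front of the wall with the white label up at about (258,287). Next I go above the dispenser with the tool along its axis.

```bash
cat >> h.py <<'E'
def disp(yaw):
    Z=R.from_euler('z',yaw).as_matrix(); a=Z@[-.5,0,.75**.5]; y=-Z[:,1]; z=-a
    return np.c_[np.cross(y,z),y,z],a
E
python3 - <<'E'
from h import *
Rt,a=disp(.25); C=np.array([.4486,-.3256,.0876])
go(C+a*.17,Rt)
cc=env.read_camera("wrist"); T=np.array(cc["T_tool_cam"]); print(T.round(3))
M=np.eye(4);M[:3,:3]=Rt;M[:3,3]=C+a*.17; M=M@T; q=M[:3,:3].T@(C-M[:3,3]); f=192/np.tan(np.radians(cc["vertical_fov"])/2); print(q[:2]/q[2]*f+[cc["cx"],cc["cy"]],f)
E
```

```text
rows [-0.2619  0.2478 -0.1446] [ 0.0382  0.5227 -0.1428] dist 0.388 clock 8.2 p [ 0.601  -0.073   0.0902] F [ 0.2 -0.6  0.1]
[[ 0.    -0.962 -0.272  0.068]
 [ 1.     0.    -0.     0.   ]
 [ 0.    -0.272  0.962 -0.143]
 [ 0.     0.     0.     1.   ]]
[251.09110388 175.66971377] 287.6470553005595
```

```bash
python3 jog.py '0 0 -0.06 0 0 0;0 0 -0.12 0 0 0;-0.05 0.04 -0.145 0 0 0;-0.1 0.09 -0.145 0 0 0;-0.14 0.13 -0.145 0.013 0.18 -0.05;-0.18 0.17 -0.145 0.026 0.35 -0.1;-0.22 0.21 -0.145 0.038 0.523 -0.143;-0.262 0.248 -0.145 0.038 0.523 -0.143'
python3 jog.py '0 0 0 0 0 0;0 0 0 0 0 0'
python3 - <<'E'
from h import *
Rt,a=disp(.25); C=np.array([.4486,-.3256,.0876]); go(C+a*.17,Rt)
c=cam("wrist"); np.savez("w.npz",**c); save("w2.png",c["im"])
t=cam("top"); m=t["im"]; np.savez("t.npz",**t)
w=(m.min(2)>150).astype(np.uint8); z=w*0; z[190:235,250:310]=w[190:235,250:310]
print(cv2.countNonZero(z))
E
```

```text
clock: 9.25
position: [0.3794, -0.3305, 0.2353]
eef_rot: [-0.031, 0.958, 0.121, 0.259]
force: [0.7, -1.0, -0.5]
finger_gap: 0.0302
grasp_force: 0.0
clock: 9.5
position: [0.3807, -0.3298, 0.235]
eef_rot: [-0.032, 0.958, 0.12, 0.257]
force: [-0.2, 0.1, -0.3]
finger_gap: 0.0297
grasp_force: 0.0
rows [-0.0158  0.0128 -0.0089] [ 0.0005 -0.0002 -0.0011] dist 0.022 clock 9.5 p [ 0.3807 -0.3298  0.235 ] F [-0.2  0.1 -0.3]
152
```

View pics/w2.png

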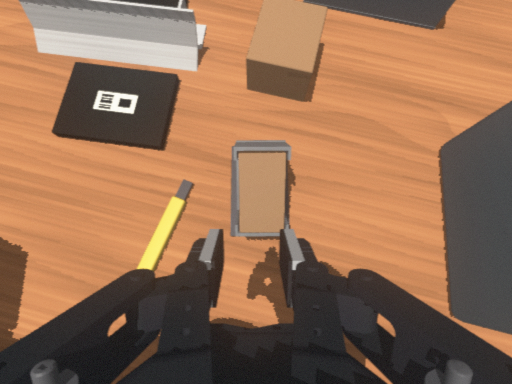

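The wrist view shows the pad top at about (238,151)–(287,233), framed in grey. The case with its label is at (117,103). I now fit both numerically.

```bash
cat > fit.py <<'E'
from h import *
c=dict(np.load("w.npz")); im=c["im"]
hsv=cv2.cvtColor(im,cv2.COLOR_RGB2HSV)
print(im[190,262],im[190,234],im[190,288],im[147,262],im[236,262],im[190,300])
m=(hsv[...,1]>95).astype(np.uint8); n,l,st,ce=cv2.connectedComponentsWithStats(m,connectivity=4); i=l[190,262]; print(st[i],ce[i])
k=cv2.findContours((l==i).astype(np.uint8),0,1)[0]; k=max(k,key=cv2.contourArea); r=cv2.minAreaRect(k); b=cv2.boxPoints(r); print(r,b.tolist())
E
python3 fit.py; python3 - <<'E'
from h import *
t=dict(np.load("t.npz")); c=dict(np.load("w.npz"))
for n,C,(y0,y1,x0,x1) in(("top",t,(185,245,240,325)),("wrist",c,(55,155,45,190))):
    im=C["im"]; z=np.zeros(im.shape[:2],np.uint8); z[y0:y1,x0:x1]=((im.max(2)<85)|(cv2.cvtColor(im,cv2.COLOR_RGB2HSV)[...,1]<50))[y0:y1,x0:x1]
    z[:,:]=cv2.morphologyEx(z,cv2.MORPH_OPEN,np.ones((3,3)))
    k=max(cv2.findContours(z,0,1)[0],key=cv2.contourArea); a=cv2.approxPolyDP(k,4,True)[:,0]; print(n,a.tolist())
    W=onz(C,a+0.,.016); print(W.round(4).tolist(),np.linalg.norm(W-np.roll(W,1,0),axis=1).round(4),W.mean(0).round(4))
    w=np.zeros_like(z); w[y0:y1,x0:x1]=(im.min(2)>120)[y0:y1,x0:x1]; w&=cv2.drawContours(np.zeros_like(z),[cv2.convexHull(k)],-1,1,-1); w=cv2.erode(cv2.morphologyEx(w,cv2.MORPH_CLOSE,np.ones((9,9))),np.ones((1,1)))
    k=max(cv2.findContours(w,0,1)[0],key=cv2.contourArea); r=cv2.boxPoints(cv2.minAreaRect(k)); L=onz(C,r,.016); print("label",L.round(4).tolist(),L.mean(0).round(4))
E
```

```text
[192 149 111] [117 109 106] [95 71 55] [150 148 144] [122 106  93] [198 134  91]
[     0      0    512    358 116064] [249.43307141 158.13181521]
((255.5, 178.5), (357.0, 511.0), 90.0) [[-1.0929973390933195e-14, 0.0], [511.0, 0.0], [511.0, 357.0], [0.0, 357.0]]
top [[310, 185], [255, 191], [260, 232], [314, 226]]
[[0.6112, -0.1532, 0.016], [0.5964, 0.0002, 0.016], [0.4825, -0.0123, 0.016], [0.4973, -0.1614, 0.016]] [0.1142 0.1541 0.1146 0.1498] [ 0.5468 -0.0817  0.016 ]
label [[0.5595, -0.0494, 0.016], [0.5664, -0.111, 0.016], [0.5346, -0.1143, 0.016], [0.5277, -0.0529, 0.016]] [ 0.547  -0.0819  0.016 ]
wrist [[75, 64], [53, 132], [163, 148], [176, 75]]
[[0.5922, 0.0015, 0.016], [0.479, -0.0124, 0.016], [0.4944, -0.1726, 0.016], [0.6117, -0.1538, 0.016]] [0.1566 0.1141 0.161  0.1189] [ 0.5443 -0.0843  0.016 ]
label [[0.5278, -0.0531, 0.016], [0.5587, -0.0444, 0.016], [0.5659, -0.1089, 0.016], [0.535, -0.1163, 0.016]] [ 0.5469 -0.0807  0.016 ]
```

```bash
python3 - <<'E'
from h import *
c=dict(np.load("w.npz")); im=c["im"].astype(int)
z=np.zeros(im.shape[:2],np.uint8); z[140:243,228:296]=(np.abs(im-im[180:200,255:270].mean((0,1))).max(2)<32)[140:243,228:296]
n,l,st,ce=cv2.connectedComponentsWithStats(z,connectivity=4); z=(l==l[190,262]).astype(np.uint8)
k=max(cv2.findContours(z,0,1)[0],key=cv2.contourArea); r=cv2.minAreaRect(k); print(r,cv2.contourArea(k))
for y in(165,190,215): 
    x=np.flatnonzero(z[y]); print(y,x.min(),x.max())
for x in(245,262,280): 
    y=np.flatnonzero(z[:,x]); print(x,y.min(),y.max())
print(im[190,228:296].sum(1)//3)
E
```

```text
((261.5, 192.5), (79.0, 47.0), 90.0) 3470.0
165 238 284
190 239 284
215 240 283
245 153 231
262 153 231
280 153 228
[146 145 133 120 110 110 110 112 123 140 140 139 148 147 151 149 149 148
 147 150 149 150 147 151 148 148 148 147 149 148 146 149 151 149 150 150
 149 152 149 147 148 148 147 149 148 147 147 149 151 148 146 149 148 148
 148 147 125  81  64  65  73  78  90 120 145 144 143 143]
```

```bash
python3 - <<'E'
from h import *
from scipy.optimize import least_squares
w=dict(np.load("w.npz")); t=dict(np.load("t.npz")); t["im"]=np.load("top.npy"); s=cam("side"); s["im"]=cv2.imread("pics/side0.png")[:,:,::-1]
def mask(C,seed,roi,th):
    im=C["im"].astype(int); x,y=seed; x0,y0,x1,y1=roi; z=np.zeros(im.shape[:2],np.uint8)
    z[y0:y1,x0:x1]=(np.abs(im-np.median(im[y-3:y+4,x-3:x+4].reshape(-1,3),0)).max(2)<th)[y0:y1,x0:x1]
    n,l,st,ce=cv2.connectedComponentsWithStats(z,connectivity=4); z=(l==l[y,x]).astype(np.uint8)
    k=max(cv2.findContours(z,0,1)[0],key=cv2.contourArea); a=cv2.approxPolyDP(cv2.convexHull(k),2.5,True)[:,0]; return a,st[l[y,x]]
A={}
for n,C,sd,roi,th in(("t",t,(383,247),(360,215,402,268),30),("s",s,(212,297),(188,272,240,322),28)):
    a,st=mask(C,sd,roi,th); A[n]=a; print(n,a.tolist(),st)
Wc=np.array([(238,152.5),(284.8,152.5),(285.2,231.8),(237.5,231.8)])-.0
# model corners from guess, predicted pixels in each view
Rt,a=disp(.25); C0=np.array([.4486,-.3256,.0876])
def cor(p): 
    Rt,_=disp(p[3]); return np.array([p[:3]+Rt[:,0]*sx*.045+Rt[:,1]*sy*.025 for sx,sy in((1,-1),(1,1),(-1,1),(-1,-1))])
for n,C in(("w",w),("t",t),("s",s)): print(n,proj(C,cor([*C0,.25])).round(1).tolist())
E
```

```text
t [[401, 215], [401, 267], [360, 267], [360, 251], [381, 215]] [ 360  215   42   53 1365]
s [[239, 274], [239, 283], [194, 321], [188, 321], [188, 272]] [ 188  272   52   50 1220]
w [[239.6, 150.5], [287.0, 150.4], [284.4, 229.6], [240.5, 229.7]]
t [[371.1, 231.9], [390.3, 226.8], [393.4, 255.8], [374.9, 260.8]]
s [[226.0, 275.1], [231.0, 291.1], [196.2, 313.4], [192.5, 296.7]]
```

```bash
python3 - <<'E'
from h import *
from scipy.optimize import least_squares
w=dict(np.load("w.npz")); t=dict(np.load("t.npz")); s=cam("side")
def cor(p): 
    Rt,_=disp(p[3]); return np.array([p[:3]+Rt[:,0]*sx*.045+Rt[:,1]*sy*.025 for sx,sy in((1,-1),(1,1),(-1,1),(-1,-1))])
O=[(w,[(238,152.3),(284.8,152.3),(285,231.8),(237.5,231.8)]),(t,[(369.6,232.6),(390.9,228.4),(393.9,255.4),(375.4,261.6)]),(s,[(225.1,274.6),(232.3,292.7),(198,313),(192.6,296)])]
res=lambda p,O=O:np.concatenate([(proj(C,cor(p))-np.array(q)).ravel() for C,q in O])
r=least_squares(res,[.4486,-.3256,.0876,.25],loss="soft_l1"); print(r.x.round(4)); print(res(r.x).reshape(3,4,2).round(1).tolist())
for i in range(3): print(least_squares(lambda p:res(p,O[i:i+1]),r.x).x.round(4))
Rt,a=disp(r.x[3]); C=r.x[:3]
for h in (.06,.0): print(h); go(C+a*h,Rt)
E
```

```text
[ 0.4467 -0.3248  0.087   0.2603]
[[[-0.0, 0.1], [0.6, -0.4], [-1.4, -0.9], [2.2, -0.4]], [[1.0, 0.2], [-1.2, -0.9], [-0.7, 1.0], [-0.7, 0.0]], [[-0.1, 0.3], [-2.1, -1.8], [-2.5, 0.4], [-1.0, 0.7]]]
[ 0.4452 -0.3246  0.0904  0.2554]
[ 0.4469 -0.3258  0.087   0.2736]
[ 0.4487 -0.3155  0.0769  0.265 ]
0.06
rows [-0.0193  0.0132  0.0999] [ 0.0035 -0.0002 -0.0053] dist 0.103 clock 9.7 p [ 0.3822 -0.328   0.2351] F [-0.1  1.  -0.7]
0.0
rows [-0.0193  0.013   0.1599] [ 0.0035 -0.0002 -0.0053] dist 0.162 clock 9.7 p [ 0.3822 -0.328   0.2351] F [-0.1  1.  -0.7]
```

```bash
python3 jog.py '-0.01 0.006 0.02 0.0035 0 -0.003;-0.019 0.013 0.05 0.0035 0 -0.003;-0.019 0.013 0.08 0.0035 0 -0.003;-0.019 0.013 0.1 0.0035 0 -0.003;-0.019 0.013 0.1 0.0035 0 -0.003;-0.019 0.013 0.1 0.0035 0 -0.003' 0.075
python3 - <<'E'
from h import *
c=cam("wrist"); np.savez("w3.npz",**c); im=c["im"].astype(int); p,M,s=tool(); print(p,s["finger_gap"])
C=np.array([.446,-.325,.088]); Rt,a=disp(.257); go(C,Rt)
q=proj(c,C)[0]; print(q, proj(c,[C+Rt[:,0]*sx*.045+Rt[:,1]*sy*.025 for sx,sy in((1,-1),(1,1),(-1,1),(-1,-1))]).round(1).tolist())
x,y=q.round().astype(int); print("col",im[y-75:y+90:1,x].sum(1)//3); print(y-75); print("row",x-55,im[y,x-55:x+56].sum(1)//3); print("row-30",im[y-30,x-55:x+56].sum(1)//3)
g=.5*s["finger_gap"]
for z in(0,.004,.008,.012): print(z,proj(c,[p+M@[.011,-g,-z],p+M@[.011,g,-z]]).round(1).tolist())
w1=cv2.imread("pics/w1.png")[:,:,::-1].astype(int)
print("w1 col 216",w1[218:260,216].sum(1)//3,"col 214",w1[218:260,213].sum(1)//3)
K=c["K"]; T=np.array(env.read_camera("wrist")["T_tool_cam"])
for z in(0,.002,.004): 
    v=np.array([[x,-.015,-z] for x in(.011,-.011)]); v=(v-T[:3,3])@T[:3,:3]; v=v@K.T; print(z,(v[:,:2]/v[:,2:]).round(1).tolist())
E
```

```text
clock: 10.45
position: [0.4173, -0.3337, 0.1398]
eef_rot: [-0.033, 0.958, 0.123, 0.257]
force: [-0.2, -0.5, 1.0]
finger_gap: 0.0752
grasp_force: 0.0
[ 0.41712546 -0.33418462  0.14002979] 0.07490661008254015
rows [ 0.0002 -0.0016  0.0602] [ 0.0015 -0.0005 -0.0009] dist 0.06 clock 10.5 p [ 0.4171 -0.3342  0.14  ] F [ 0.3 -0.2 -0.4]
[249.74211098 207.20346654] [[213.9, 146.2], [285.3, 146.2], [281.7, 261.6], [218.0, 261.6]]
col [123 108 105 104 112 123 143 143 144 142 135  92  78  84 111 142 144 147
 146 145 145 143 144 142 145 145 143 143 143 142 143 142 145 144 142 144
 141 144 147 143 145 145 145 143 142 145 142 141 142 143 143 144 143 143
 144 144 141 140 142 143 143 143 144 143 141 145 143 143 142 145 143 144
 143 141 140 143 143 144 143 141 145 142 140 143 145 141 142 142 142 141
 143 142 143 142 142 143 140 144 141 139 140 142 140 142 142 144 142 140
 142 141 139 141 141 140 140 139 141 140 139 140 140 138 139 139 139 139
 139 139 137 136 133 126 137 139 137 135  96  78  74  71  72  72  74  75
  72  70  66  67  77 103 103 103  77  69  73  69  67  70  69  68  65  69
  73  73  72]

[... 850 characters left out ...]
68  70  72  75  73  69  72  73  80 109 136 137 138 140 140
 141 141 143]
0 [[181.6, 223.9], [322.6, 224.0]]
0.004 [[179.8, 226.7], [324.5, 226.9]]
0.008 [[177.9, 229.8], [326.4, 229.9]]
0.012 [[175.9, 233.0], [328.5, 233.1]]
w1 col 216 [122 120 123 120 117 117 117 115 115 113 122 136 144 142 141 140 139 136
 131 125 117 115 102  82  76  68  67  63  60  58  63  59  62  61  59  58
  58  57  53  55  56  56] col 214 [206 198 136 119 118 117 117 116 112 114 122 143 141 142 143 143 140 140
 144 138 142 139 140 140 142 144 140 139 136 130 120 112 104  97  79  68
  63  62  61  63  59  59]
0 [[223.2, 223.5], [224.2, 260.6]]
0.002 [[222.8, 224.9], [223.9, 262.5]]
0.004 [[222.4, 226.4], [223.5, 264.3]]
```

```bash
python3 jog.py '0 -0.001 0.02 0 0 0;0 -0.001 0.04 0 0 0;0 -0.001 0.055 0 0 0;0 -0.001 0.066 0 0 0;0 -0.001 0.0715 0 0 0;0 -0.001 0.0715 0 0 0'
python3 -c "
from h import *
C=np.array([.446,-.325,.088]); Rt,a=disp(.257); go(C-a*.0115,Rt)"
python3 jog.py '0 0 0 0 0 0;0 0 0 0 0 0;0 0 0 0 0 0;0 0 0 0 0 0;0 0 0 0 0 0;0 0 0 0 0 0' 0.03
```

```text
clock: 11.3
position: [0.451, -0.3238, 0.0769]
eef_rot: [-0.034, 0.958, 0.122, 0.257]
force: [-0.6, 0.1, -1.0]
finger_gap: 0.0748
grasp_force: 0.0
rows [ 0.0011 -0.0001 -0.0007] [-0.     -0.0003 -0.0028] dist 0.001 clock 11.3 p [ 0.451  -0.3238  0.0769] F [-0.6  0.1 -1. ]
clock: 12.05
position: [0.4511, -0.3239, 0.0771]
eef_rot: [-0.033, 0.958, 0.122, 0.257]
force: [1.5, -1.4, 1.4]
finger_gap: 0.0479
grasp_force: 66.7
```

```bash
python3 jog.py '0 0 -0.005 0 0 0;0 0 -0.012 0 0 0;0 0 -0.02 0 0 0;0 0 -0.03 0 0 0;0 0 -0.03 0 0 0;0 0 -0.03 0 0 0'
cat > prof.py <<'E'
from h import *
C=np.array([.446,-.325,.088]); Rt,a=disp(.257); c=cam("side"); p,M,s=tool(); print(s["finger_gap"],s["grasp_force"])
im=cv2.GaussianBlur(c["im"],(3,3),0)
for o in(-.03,-.022,.022,.03):
    print(o)
    for h in np.arange(-.012,.046,.003):
        x,y=proj(c,C+Rt[:,0]*o+Rt[:,1]*.025+a*h)[0]; print(round(h*1000),im[int(round(y)),int(round(x))].tolist(),end=" ")
    print()
E
python3 prof.py
```

```text
clock: 12.8
position: [0.4363, -0.3276, 0.1029]
eef_rot: [-0.033, 0.958, 0.122, 0.257]
force: [0.4, 0.6, -0.7]
finger_gap: 0.048
grasp_force: 66.4
0.04861900396518475 66.43640398979187
-0.03
-12 [116, 90, 67] -9 [115, 89, 67] -6 [114, 89, 67] -3 [114, 89, 66] 0 [114, 89, 66] 3 [113, 88, 66] 6 [113, 87, 65] 9 [112, 86, 64] 12 [112, 86, 64] 15 [112, 87, 64] 18 [113, 88, 65] 21 [113, 88, 66] 24 [115, 90, 67] 27 [119, 93, 68] 30 [116, 90, 66] 33 [113, 87, 65] 36 [106, 83, 62] 39 [96, 75, 57] 42 [96, 75, 57] 45 [88, 69, 54] 
-0.022
-12 [115, 90, 67] -9 [116, 90, 67] -6 [115, 89, 66] -3 [115, 90, 67] 0 [114, 89, 66] 3 [113, 88, 65] 6 [112, 87, 64] 9 [112, 87, 64] 12 [111, 86, 64] 15 [111, 86, 64] 18 [113, 87, 65] 21 [115, 89, 66] 24 [122, 95, 70] 27 [155, 120, 88] 30 [187, 144, 105] 33 [172, 133, 97] 36 [133, 103, 77] 39 [113, 88, 68] 42 [80, 64, 52] 45 [55, 47, 43] 
0.022
-12 [117, 91, 67] -9 [117, 90, 67] -6 [117, 91, 67] -3 [117, 90, 68] 0 [117, 90, 67] 3 [116, 90, 67] 6 [114, 89, 65] 9 [114, 88, 65] 12 [113, 88, 65] 15 [114, 88, 65] 18 [116, 89, 66] 21 [120, 93, 68] 24 [127, 98, 73] 27 [162, 126, 92] 30 [205, 159, 115] 33 [214, 166, 120] 36 [220, 172, 124] 39 [221, 173, 125] 42 [221, 173, 125] 45 [221, 173, 125] 
0.03
-12 [118, 92, 69] -9 [118, 91, 68] -6 [119, 93, 70] -3 [123, 95, 71] 0 [124, 96, 71] 3 [118, 91, 67] 6 [120, 92, 68] 9 [116, 90, 67] 12 [115, 89, 66] 15 [114, 88, 65] 18 [116, 89, 66] 21 [120, 93, 69] 24 [127, 98, 72] 27 [163, 126, 92] 30 [204, 159, 115] 33 [217, 169, 122] 36 [220, 171, 124] 39 [221, 173, 125] 42 [221, 173, 125] 45 [221, 173, 126]
```

```bash
python3 jog.py '0 0 -0.008 0 0 0;0 0 -0.016 0 0 0;0 0 -0.024 0 0 0;0 0 -0.024 0 0 0;0 0 -0.024 0 0 0'
sed -i 's/np.arange(-.012,.046,.003)/np.arange(-.03,.06,.003)/; s/(-.03,-.022,.022,.03)/(-.03,.03)/; s/\.tolist()/[0]/2' prof.py; python3 prof.py
```

```text
clock: 13.48
position: [0.4248, -0.3307, 0.1237]
eef_rot: [-0.033, 0.958, 0.122, 0.257]
force: [-0.0, -0.1, -1.2]
finger_gap: 0.0486
grasp_force: 66.4
0.048485744590606894 66.43640041351318
-0.03
-30 [109, 95, 85] -27 [115, 92, 74] -24 [114, 91, 70] -21 [114, 89, 67] -18 [115, 90, 67] -15 [115, 90, 67] -12 [116, 91, 68] -9 [115, 90, 67] -6 [115, 89, 67] -3 [115, 89, 66] 0 [114, 89, 66] 3 [114, 88, 66] 6 [112, 87, 64] 9 [113, 87, 64] 12 [113, 87, 64] 15 [113, 87, 64] 18 [112, 87, 65] 21 [111, 87, 67] 24 [111, 89, 72] 27 [110, 89, 70] 30 [116, 94, 78] 33 [135, 106, 86] 36 [166, 123, 94] 39 [182, 132, 95] 42 [182, 132, 95] 45 [161, 117, 83] 48 [128, 97, 71] 51 [121, 93, 68] 54 [116, 90, 67] 57 [113, 88, 65] 
0.03
-30 [116, 95, 79] -27 [116, 95, 79] -24 [118, 92, 70] -21 [119, 92, 69] -18 [119, 92, 68] -15 [118, 91, 69] -12 [118, 92, 69] -9 [119, 92, 69] -6 [124, 97, 72] -3 [153, 119, 87] 0 [197, 153, 111] 3 [209, 163, 118] 6 [219, 171, 123] 9 [221, 172, 125] 12 [217, 169, 122] 15 [211, 164, 119] 18 [197, 153, 111] 21 [204, 158, 115] 24 [176, 136, 100] 27 [146, 113, 82] 30 [128, 99, 72] 33 [138, 107, 78] 36 [141, 108, 80] 39 [173, 133, 98] 42 [171, 131, 97] 45 [144, 111, 82] 48 [144, 111, 82] 51 [161, 124, 91] 54 [203, 157, 114] 57 [220, 172, 125]
```

The side profile shows the lit top of pad2 back at stack-top height with a clear gap below the lifted pad, so only pad1 came out. Now I plan the placing.

```bash
python3 -c "
from h import *
p,M,s=tool(); print(s['qpos'])
for y in(WY+np.pi/2,WY-np.pi/2): go([.547,-.0815,.13],down(y))
go(p+[0,0,.1],M)"
```

```text
[-1.19003444  0.04252862  2.03908198  0.6002618   1.07341556 -0.16998699]
rows [ 0.1598 -0.2103  0.0852] [ 0.3702 -0.4331 -1.3859] dist 0.277 clock 13.525 p [ 0.4248 -0.3305  0.1235] F [ 0.4 -0.7  0.8]
rows [ 0.1598 -0.2103  0.0852] [-0.4508 -0.3853  1.677 ] dist 0.277 clock 13.525 p [ 0.4248 -0.3305  0.1235] F [ 0.4 -0.7  0.8]
rows [ 0.05   -0.0002 -0.0866] [0. 0. 0.] dist 0.1 clock 13.525 p [ 0.4248 -0.3305  0.1235] F [ 0.4 -0.7  0.8]
```

```bash
python3 jog.py '0.025 0 -0.043 0 0 0;0.05 0 -0.087 0 0 0;0.06 -0.03 -0.06 0.04 -0.05 -0.16;0.08 -0.06 -0.04 0.09 -0.1 -0.33;0.1 -0.09 -0.01 0.14 -0.15 -0.5;0.12 -0.13 0.02 0.18 -0.21 -0.67;0.14 -0.17 0.05 0.22 -0.26 -0.84;0.16 -0.21 0.06 0.27 -0.31 -1.01'
python3 -c "
from h import *
go([.547,-.0815,.11],down(WY+np.pi/2))"
```

```text
clock: 14.52
position: [0.5346, -0.0826, 0.1502]
eef_rot: [-0.012, 0.792, 0.605, 0.077]
force: [0.2, 0.6, -0.4]
finger_gap: 0.0479
grasp_force: 66.4
rows [-0.0012  0.0086  0.0412] [ 0.0994 -0.1212 -0.3694] dist 0.042 clock 14.525 p [ 0.5346 -0.0826  0.1502] F [ 0.2  0.6 -0.4]
```

```bash
python3 jog.py '0 0.004 0.01 0.04 -0.05 -0.15;0 0.008 0.02 0.08 -0.1 -0.3;0 0.009 0.03 0.099 -0.121 -0.369;0 0.009 0.035 0.099 -0.121 -0.369;0 0.009 0.035 0.099 -0.121 -0.369;0 0.009 0.035 0.099 -0.121 -0.369'
python3 - <<'E'
from h import *
p,M,s=tool(); 
# pad centre is +1.1mm along tool x from TCP
T=np.array([.547,-.0815,.0]); Rt=down(WY+np.pi/2)
go(T-Rt[:,0]*.0011+[0,0,.03],Rt); go(T-Rt[:,0]*.0011+[0,0,.0155],Rt)
c=cam("wrist"); save("w4.png",c["im"]); np.savez("w4.npz",**c)
t=cam("side"); 
for n,C in(("wrist",c),("side",t)):
    im=C["im"].astype(int); w=((im.min(2)>120)).astype(np.uint8); q=proj(C,[T+[0,0,.016]])[0]; print(n,q.round(1))
    # pad corners predicted
    P=[p+M@[.0011+sx*.045,sy*.025,-.0115] for sx,sy in((1,1),(1,-1),(-1,-1),(-1,1))]; print(proj(C,P).round(1).tolist())
im=c["im"].astype(int); x=int(proj(c,[p+M@[.0011,0,-.0115]])[0][0]); print(im[100:270:3,x+25].tolist())
E
```

```text
clock: 15.28
position: [0.5477, -0.084, 0.1186]
eef_rot: [0.002, 0.672, 0.74, 0.002]
force: [-0.2, -0.1, -1.3]
finger_gap: 0.0487
grasp_force: 66.4
rows [ 0.0014 -0.0009  0.0886] [ 0.0051  0.0002 -0.0078] dist 0.089 clock 15.275 p [ 0.5477 -0.084   0.1186] F [-0.2 -0.1 -1.3]
rows [ 0.0014 -0.0009  0.1031] [ 0.0051  0.0002 -0.0078] dist 0.103 clock 15.275 p [ 0.5477 -0.084   0.1186] F [-0.2 -0.1 -1.3]
wrist [251.1 190.2]
[[307.3, 163.3], [198.6, 163.3], [206.7, 326.9], [298.5, 327.0]]
side [254.8 244.9]
[[262.2, 200.5], [243.3, 201.9], [246.7, 222.7], [266.8, 221.1]]
[[96, 83, 77], [96, 85, 77], [91, 79, 73], [89, 80, 74], [87, 77, 72], [88, 78, 74], [85, 74, 68], [87, 78, 72], [87, 79, 72], [85, 77, 71], [83, 73, 71], [87, 77, 72], [84, 75, 69], [86, 76, 72], [83, 73, 69], [88, 79, 75], [82, 72, 66], [83, 72, 68], [82, 74, 67], [86, 77, 71], [125, 99, 76], [215, 168, 125], [234, 191, 144], [234, 191, 143], [234, 192, 144], [234, 190, 144], [235, 194, 146], [234, 190, 143], [235, 192, 145], [233, 190, 143], [236, 193, 146], [234, 191, 143], [234, 190, 142], [235, 193, 144], [233, 191, 142], [234, 191, 143], [233, 190, 142], [233, 190, 143], [232, 188, 139], [233, 190, 141], [233, 190, 141], [225, 181, 134], [124, 97, 73], [121, 96, 72], [119, 95, 71], [121, 93, 70], [118, 95, 71], [119, 94, 71], [117, 94, 71], [118, 94, 71], [116, 91, 71], [117, 92, 71], [114, 90, 69], [115, 91, 69], [117, 91, 69], [115, 90, 68], [113, 86, 66]]
```

```bash
python3 jog.py '0.001 -0.001 0.02 0.005 0 -0.008;0.001 -0.001 0.045 0.005 0 -0.008;0.001 -0.001 0.07 0.005 0 -0.008;0.001 -0.001 0.09 0.005 0 -0.008;0.001 -0.001 0.097 0.005 0 -0.008;0.001 -0.001 0.099 0.005 0 -0.008;0.001 -0.001 0.099 0.005 0 -0.008;0.001 -0.001 0.099 0.005 0 -0.008'
python3 jog.py '0 0 0.001 0 0 0;0 0 0.001 0 0 0'
```

```text
clock: 16.38
position: [0.5477, -0.0829, 0.0201]
eef_rot: [0.001, 0.669, 0.743, 0.0]
force: [-0.1, -1.0, -0.8]
finger_gap: 0.0484
grasp_force: 66.4
clock: 16.62
position: [0.5471, -0.0827, 0.0183]
eef_rot: [0.0, 0.669, 0.743, -0.0]
force: [-0.5, 1.1, -1.0]
finger_gap: 0.048
grasp_force: 66.4
```

```bash
python3 jog.py '0 0 0.001 0 0 0;0 0 0.001 0 0 0'; python3 jog.py '0 0 0.001 0 0 0;0 0 0.001 0 0 0'; python3 jog.py '0 0 0.001 0 0 0;0 0 0.001 0 0 0'
```

```text
clock: 16.88
position: [0.5469, -0.0827, 0.0171]
eef_rot: [-0.0, 0.669, 0.743, -0.0]
force: [0.5, 0.7, -0.7]
finger_gap: 0.0482
grasp_force: 66.4
clock: 17.12
position: [0.5469, -0.0827, 0.0161]
eef_rot: [-0.0, 0.669, 0.743, -0.0]
force: [0.1, 0.4, -0.5]
finger_gap: 0.0482
grasp_force: 66.4
clock: 17.38
position: [0.5469, -0.0827, 0.0151]
eef_rot: [-0.0, 0.669, 0.743, -0.0]
force: [-0.8, -0.1, -1.0]
finger_gap: 0.0481
grasp_force: 66.4
```

```bash
python3 jog.py '0 0 0.001 0 0 0;0 0 0.001 0 0 0'; python3 jog.py '0 0 0.001 0 0 0;0 0 0.001 0 0 0'; python3 jog.py '0 0 0.001 0 0 0;0 0 0.001 0 0 0'
```

```text
clock: 17.62
position: [0.547, -0.0827, 0.0141]
eef_rot: [-0.0, 0.669, 0.743, -0.0]
force: [-0.3, -0.1, -0.7]
finger_gap: 0.0483
grasp_force: 66.4
clock: 17.88
position: [0.5472, -0.0828, 0.0135]
eef_rot: [0.0, 0.669, 0.743, -0.0]
force: [-1.8, 0.3, 3.0]
finger_gap: 0.048
grasp_force: 68.3
clock: 18.12
position: [0.5473, -0.0828, 0.0135]
eef_rot: [-0.0, 0.669, 0.743, -0.0]
force: [-5.7, 0.7, 10.1]
finger_gap: 0.0485
grasp_force: 73.7
```

Contact comes at z ≈ 0.0137. I ease off 1 mm, release and lift.

```bash
python3 jog.py '0 0 -0.0015 0 0 0;0 0 -0.0015 0 0 0'; python3 jog.py '0 0 0 0 0 0;0 0 0 0 0 0;0 0 0 0 0 0;0 0 0 0 0 0' 0.08; python3 jog.py '0 0 -0.01 0 0 0;0 0 -0.03 0 0 0;0 0 -0.06 0 0 0;0 0 -0.1 0 0 0;0 0 -0.14 0 0 0;-0.0 0 -0.14 0 0 0'
python3 - <<'E'
from h import *
c=cam("wrist"); im=c["im"].astype(int); T=np.array([.547,-.0815,.026])
q=proj(c,[T])[0].round().astype(int); print(q); ref=im[q[1]-5:q[1]+6,q[0]-5:q[0]+6].reshape(-1,3).mean(0); print(ref)
m=(np.abs(im-ref).max(2)<45).astype(np.uint8)
n,l,st,ce=cv2.connectedComponentsWithStats(m,connectivity=4); i=l[q[1],q[0]]; print(st[i])
k=max(cv2.findContours((l==i).astype(np.uint8),0,1)[0],key=cv2.contourArea); b=cv2.boxPoints(cv2.minAreaRect(k))
P=onz(c,b,.026); L=np.linalg.norm(np.diff(P,axis=0),axis=1); d=max(np.diff(P,axis=0),key=np.linalg.norm); print(P.round(4).tolist(),L.round(4),P.mean(0).round(4),"long dir vs wall y",np.arcsin(WR[:,0]@d/np.linalg.norm(d)))
z=np.zeros(m.shape,np.uint8); z[(im.max(2)<125)&((im.max(2)-im.min(2))<35)]=1; z|=(l==i).astype(np.uint8); z=cv2.morphologyEx(z,cv2.MORPH_OPEN,np.ones((5,5)))
n,l2,st,ce=cv2.connectedComponentsWithStats(z); print("white px near case", int(((im.min(2)>200)[q[1]-80:q[1]+80,q[0]-80:q[0]+80]).sum()))
t=cam("top"); g=t["im"]; z=np.zeros(g.shape[:2],np.uint8); z[185:245,240:325]=(g.max(2)<85)[185:245,240:325]; print(cv2.countNonZero(z))
k=np.vstack([x for x in cv2.findContours(z,0,1)[0] if cv2.contourArea(x)>15]); r=cv2.boxPoints(cv2.minAreaRect(k)); W=onz(t,r,.016); print(W.round(4).tolist(),W.mean(0).round(4))
E
```

```text
clock: 18.38
position: [0.547, -0.0827, 0.0136]
eef_rot: [-0.0, 0.669, 0.743, -0.0]
force: [-0.1, -0.5, -0.3]
finger_gap: 0.048
grasp_force: 66.4
clock: 18.88
position: [0.547, -0.0827, 0.0137]
eef_rot: [-0.0, 0.669, 0.743, -0.0]
force: [-0.4, 0.0, 0.1]
finger_gap: 0.0801
grasp_force: 0.0
clock: 19.62
position: [0.5499, -0.0837, 0.1587]
eef_rot: [0.004, 0.669, 0.743, 0.001]
force: [0.2, -0.4, 0.0]
finger_gap: 0.0797
grasp_force: 0.0
[248 182]
[231.56198347 189.95867769 142.85950413]
[ 221  135   53   59 2671]
[[0.5168, -0.0393, 0.026], [0.5654, -0.0341, 0.026], [0.5725, -0.0904, 0.026], [0.5211, -0.0958, 0.026]] [0.0489 0.0567 0.0517] [ 0.5439 -0.0649  0.026 ] long dir vs wall y 0.022834003316794374
white px near case 576
811
[[0.5162, 0.0608, 0.016], [0.6191, -0.017, 0.016], [0.495, -0.1789, 0.016], [0.3942, -0.1009, 0.016]] [ 0.5061 -0.059   0.016 ]
```

```bash
python3 jog.py '0 0 -0.05 0 0 0;-0.04 -0.04 -0.08 0 0 0;-0.08 -0.08 -0.1 0 0 0;-0.12 -0.12 -0.1 0 0 0;-0.16 -0.16 -0.1 0 0 0;-0.2 -0.2 -0.1 0 0 0;-0.2 -0.2 -0.1 0 0 0;-0.2 -0.2 -0.1 0 0 0'
python3 - <<'E'
from h import *
T=np.array([.547,-.0815,.016]); mid=W0+0
for n in("top","side"):
    c=cam(n); im=c["im"].astype(int)
    def cor(hx,hy,z): return proj(c,[T+WR@[sx*hx,sy*hy,z] for sx,sy in((1,1),(1,-1),(-1,-1),(-1,1))])
    pc=cor(.06,.08,0); cm=cv2.fillConvexPoly(np.zeros(im.shape[:2],np.uint8),cv2.convexHull(pc.astype(np.float32)).astype(int),1)
    sat=im.max(2)-im.min(2); pad=((sat>40)&(im.max(2)>110)&(cm>0)).astype(np.uint8); pad=cv2.morphologyEx(pad,cv2.MORPH_OPEN,np.ones((3,3)))
    k=max(cv2.findContours(pad,0,1)[0],key=cv2.contourArea); mm=cv2.moments(k); ct=np.array([mm["m10"],mm["m01"]])/mm["m00"]
    b=cv2.boxPoints(cv2.minAreaRect(k)); P=onz(c,b,.026); w=WR.T@(onz(c,ct,.026)[0]-T)
    print(n,"pad offset case frame",w.round(4),"sides",np.linalg.norm(np.diff(P,axis=0),axis=1).round(4), "angle",[(np.arctan2(*(WR.T@d)[:2])).round(3) for d in np.diff(P,axis=0)])
    print(" white in case",int(((im.min(2)>110)&(cm>0)&(sat<40)).sum()))
    dk=((im.max(2)<85)|((pad>0))).astype(np.uint8); R0=cv2.dilate(cm,np.ones((15,15))); dk&=R0; dk=cv2.morphologyEx(dk,cv2.MORPH_OPEN,np.ones((3,3)))
    k=max(cv2.findContours(dk,0,1)[0],key=cv2.contourArea); r=cv2.minAreaRect(k); print(" case c",onz(c,r[0],.016)[0].round(4),r, "pred",pc.mean(0).round(1))
E
```

```text
clock: 20.72
position: [0.3691, -0.3019, 0.2527]
eef_rot: [-0.001, 0.669, 0.743, 0.0]
force: [-0.4, 0.9, 0.4]
finger_gap: 0.0797
grasp_force: 0.0
top pad offset case frame [-0.0017  0.0003  0.01  ] sides [0.0913 0.0513 0.0909] angle [np.float64(3.141), np.float64(-1.561), np.float64(-0.001)]
 white in case 1
 case c [ 0.5463 -0.0824  0.016 ] ((284.9827880859375, 208.60812377929688), (42.23630905151367, 56.615909576416016), 83.0887680053711) pred [284.7 208.5]
side pad offset case frame [-0.0003 -0.0062  0.01  ] sides [0.0604 0.1059 0.0562] angle [np.float64(1.48), np.float64(-3.092), np.float64(-1.646)]
 white in case 0
 case c [ 0.5482 -0.0755  0.016 ] ((255.2100067138672, 243.47000122070312), (25.597267150878906, 21.49604606628418), 81.8698959350586) pred [254.9 245.9]
```

```bash
python3 -c "
from h import *
print(env.sign_off())"
```

```text
the job is handed in; nothing more can be done
None
```

The job is handed in after about 21 s on the robot clock: the case lies flat with its label up, and pad1 is released and flat on it about 2 mm from the label's centre, covering the whole label. The other pads are still in the dispenser, and the hand-in call gave no verdict.

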